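Change over the covered sample rack

ROBOT

A 7-joint arm with a two-finger parallel gripper is mounted at the origin on the work surface. World frame = base frame: x ahead of the robot, y to its left, z up, the work surface at z = 0. Lengths are in m, angles in rad, forces in N, time in s.
With the tool pointing down it reaches from about 0.35 to 0.9 m from the base axis. Payload 8.1 kg.
Tool frame: the origin (TCP) lies on the centre line of the jaws, within the pads' length; the fingertips stand 17 mm ahead of it and the grasp point (between the pads) lies 2 mm behind it; z points along the fingers, y is the direction in which the jaws open and shut (so a half turn about z gives the same grasp; the last joint's range is limited). The gripper opens to 92 mm and grips with 3 to 60 N. Pads are 19 mm wide; open, the fingers measure 130 mm over their backs; the gripper's body (75 mm by 190 mm) begins 47 mm behind the grasp point.
Start: joints at [1.203, 0.434, 0.025, 1.573, -0.012, 1.134, -0.075], TCP at [0.164, -0.603, 0.244] pointing down, gripper open.
Joint ranges: [-2.62, 2.62], [-0.44, 2.09], [-1.27, 1.32], [0.08, 2.57], [-1.32, 4.46], [0.12, 2], [-2.74, 2.74]. Speed limits (rad/s): [2.22, 2.22, 3.01, 3.01, 3.14, 3.14, 3.14].

INTERFACE

Orientations are given as a rotation vector (axis times angle).
In Python, from cell import arm gives the robot as it stands.
- The arm moves only by the shell command python3 -m creep 'ROWS' [FORCE]. ROWS is JSON, a list that holds one entry, the list of rows, each a list of 7 numbers: the shift along the world's x, y, z in cm, then the turn, a rotation vector about the world's x, y, z in degrees, then the opening, from -1 (shut) to 1 (fully open), so that 0 is half open. In form: [[[tx, ty, tz, ax, ay, az, jaw], ...]]. A call has 1 to 5 rows; each row is the pose to reach, as a shift and turn from the pose commanded when the call began; what a row does not reach only later rows make up. A row lasts 1/10 s, in which the tool goes at most 50 mm and 8.59 degrees, less where a joint would pass 70% of its speed; a pose out of reach is approached as far as the arm can. A call with a gripper value outside its range is refused whole. The fingers move at their own pace and stop on an object; FORCE is the grip in N (left out, the last holds). Time passes only in rows, so rows that repeat a pose let the fingers close. It gives the time, the measured TCP pose, the force and the opening at its end, in the units of the state.
- arm.observe(): the state, without advancing time (a new reading comes with each control period).
- arm.get_image(name): name is "side" or "top" or "wrist"; returns the picture (420x560x3 uint8, red, green, blue); there is no depth.
- arm.camera_model(name): a dict with "vfov" (degrees; the focal length in pixels is half the picture's height over the tangent of half this angle, whatever the lens; pixels are square), "cx", "cy" (the principal point, pixels), "cam_to_world" (4x4, takes a point from camera to world coordinates); the wrist camera has in their place "T_tool_cam" (4x4, takes a point from camera to tool coordinates, whose origin is the TCP and whose axes are the flange's). Camera axes: x right, y down, z forward; pixel columns grow to the right and rows downward; lengths in m; the calibration is good to about 2 mm. A picture is of the moment at which its call begins: read the wrist's pose just before it. camera_model takes no time and is no camera call.
- arm.sign_off(): hands the job in, once; it reports no verdict.
The state is a dict: "clock": time; "joints": joint angles; "dq": joint speeds; "joint_efforts": joint torques, N m; "position": TCP position; "ee_rot": TCP orientation; "force": force on the tool from outside, world axes, zero at the start; "ft_torque": the same for the moment, N m; "width": opening from 0.0 (shut) to 1.0 (fully open).
Only numpy, scipy, OpenCV 4.12 (cv2) and the standard library are available. Lean on these libraries where they do the work, as an engineer would, in place of code of your own. Each camera call takes 0.05 s, during which the arm holds its last target.

TASK

Lift the cover off the sample rack and stand it right way up on the free dark mat. Put every new sample bottle from the pale sheet upright and fully down into a pocket of the rack, and take out the old bottle that was in the rack under the cover and stand it upright on the pale sheet. Then put the cover back and press it firmly home so that it sits level all round on the rack's shoulder; leave the other things on the bench alone.

Things in the scene. Friction and masses are not known exactly. Their poses are not given: they have to be found in the camera images.
- rack: Fixed grey plastic sample rack, 322 long (x) x 96 wide (y) x 50 high; origin at the centre of its underside, z up. A shoulder 12 wide runs all round at height 36; inside it a block 298 x 72 rises to 50, with five square pockets in a row along x. At the start the cover stands on the shoulder and hides the pockets and the old bottle in one of them.
- cover: Loose white cover, open underneath: 312 (x) x 86 (y) x 70 high, walls 4, 0.2 kg. Origin: centre of its lower edge, z up. Black bar handle on top along x: 90 long, 14 wide, 70 to 102 above the origin; grip it across y. Goes over the rack's block either way round with 3 play a side; seated, its edge rests on the shoulder, 36 above the bench, 14 below the block's top.
- mat: The free dark rubber mat for the cover, 370 long (x) x 160 wide (y), about 1 thin (level with the bench for any purpose), fixed, on one side of the rack; origin at its centre on the bench.
- tray: Pale paper-coloured sheet, 220 x 220, about 1 thin (level with the bench for any purpose), fixed, on the other side of the rack; the new bottles wait on it and the old one is to end on it. Origin at its centre on the bench.
- reagent: Bystander: large white bottle, 72 across and 150 high. Origin at its foot.
- jar: Bystander: glass jar, 72 across and 75 high. Origin at its foot.
- tipbox: Bystander: closed blue plastic box 120 x 85 x 60. Origin at its foot.
- pocket0 (a point): Centre of the floor of pocket 1 of 5, counted along the rack's +x (rack x = -116); the floor is 10 above the bench. Pocket 52 x 52, 40 deep, mouth 50 above the bench, neighbours 58 apart. Frame as the rack's.
- pocket1 (a point): Centre of the floor of pocket 2 of 5, counted along the rack's +x (rack x = -58); the floor is 10 above the bench. Pocket 52 x 52, 40 deep, mouth 50 above the bench, neighbours 58 apart. Frame as the rack's.
- pocket2 (a point): Centre of the floor of pocket 3 of 5, counted along the rack's +x (rack x = +0); the floor is 10 above the bench. Pocket 52 x 52, 40 deep, mouth 50 above the bench, neighbours 58 apart. Frame as the rack's.
- pocket3 (a point): Centre of the floor of pocket 4 of 5, counted along the rack's +x (rack x = +58); the floor is 10 above the bench. Pocket 52 x 52, 40 deep, mouth 50 above the bench, neighbours 58 apart. Frame as the rack's.
- pocket4 (a point): Centre of the floor of pocket 5 of 5, counted along the rack's +x (rack x = +116); the floor is 10 above the bench. Pocket 52 x 52, 40 deep, mouth 50 above the bench, neighbours 58 apart. Frame as the rack's.
- sample0: New sample bottle, closed, white with a green screw cap (a single piece to the robot): 44 across, 80 high, straight sides to grip, about 0.12 kg with its weight low down. Waits upright on the pale sheet. Origin at the centre of its foot, z up. Two to four of these are there; absent ones read None from the start.
- sample1: New sample bottle, closed, white with a green screw cap (a single piece to the robot): 44 across, 80 high, straight sides to grip, about 0.12 kg with its weight low down. Waits upright on the pale sheet. Origin at the centre of its foot, z up. Two to four of these are there; absent ones read None from the start.
- sample2: New sample bottle, closed, white with a green screw cap (a single piece to the robot): 44 across, 80 high, straight sides to grip, about 0.12 kg with its weight low down. Waits upright on the pale sheet. Origin at the centre of its foot, z up. Two to four of these are there; absent ones read None from the start.
- sample3: New sample bottle, closed, white with a green screw cap (a single piece to the robot): 44 across, 80 high, straight sides to grip, about 0.12 kg with its weight low down. Waits upright on the pale sheet. Origin at the centre of its foot, z up. Two to four of these are there; absent ones read None from the start.
- stored0: The old bottle, of the same kind and size as the new ones, if it stands in pocket0 at the start: exactly one of stored0 to stored4 is present, the others read None. In a pocket its top is 90 above the bench. Origin at the centre of its foot.
- stored1: The old bottle, of the same kind and size as the new ones, if it stands in pocket1 at the start: exactly one of stored0 to stored4 is present, the others read None. In a pocket its top is 90 above the bench. Origin at the centre of its foot.
- stored2: The old bottle, of the same kind and size as the new ones, if it stands in pocket2 at the start: exactly one of stored0 to stored4 is present, the others read None. In a pocket its top is 90 above the bench. Origin at the centre of its foot.
- stored3: The old bottle, of the same kind and size as the new ones, if it stands in pocket3 at the start: exactly one of stored0 to stored4 is present, the others read None. In a pocket its top is 90 above the bench. Origin at the centre of its foot.
- stored4: The old bottle, of the same kind and size as the new ones, if it stands in pocket4 at the start: exactly one of stored0 to stored4 is present, the others read None. In a pocket its top is 90 above the bench. Origin at the centre of its foot.
Things that resemble listed ones, but are neither listed nor needed, are in the scene too. Leave any orange or yellow look-alike of the sample1 alone.

How it is judged:
On the way, in this order (a step that is already met when the one before it is completed fails the run):
1. the cover stands right way up on the dark mat (its centre within 50 mm of the mat's centre along each side of the mat), released (height (world z) of cover below 0.005 m and angle between cover's own z axis and vertical below 0.05 rad and x of cover in the frame of mat between -0.05 and 0.05 m and y of cover in the frame of mat between -0.05 and 0.05 m and contact force between the fingers and cover below 0.1 N and linear speed of cover below 0.02 m/s), for 0.2 s.
2. every new sample bottle stands upright, fully down in a pocket, and the old bottle stands upright on the pale sheet, all let go (((horizontal distance between sample0 and pocket0 below 0.009 m and z of sample0 in the frame of pocket0 below 0.004 m and angle between sample0's own z axis and vertical below 0.1 rad) or (horizontal distance between sample0 and pocket1 below 0.009 m and z of sample0 in the frame of pocket1 below 0.004 m and angle between sample0's own z axis and vertical below 0.1 rad) or (horizontal distance between sample0 and pocket2 below 0.009 m and z of sample0 in the frame of pocket2 below 0.004 m and angle between sample0's own z axis and vertical below 0.1 rad) or (horizontal distance between sample0 and pocket3 below 0.009 m and z of sample0 in the frame of pocket3 below 0.004 m and angle between sample0's own z axis and vertical below 0.1 rad) or (horizontal distance between sample0 and pocket4 below 0.009 m and z of sample0 in the frame of pocket4 below 0.004 m and angle between sample0's own z axis and vertical below 0.1 rad)) and ((horizontal distance between sample1 and pocket0 below 0.009 m and z of sample1 in the frame of pocket0 below 0.004 m and angle between sample1's own z axis and vertical below 0.1 rad) or (horizontal distance between sample1 and pocket1 below 0.009 m and z of sample1 in the frame of pocket1 below 0.004 m and angle between sample1's own z axis and vertical below 0.1 rad) or (horizontal distance between sample1 and pocket2 below 0.009 m and z of sample1 in the frame of pocket2 below 0.004 m and angle between sample1's own z axis and vertical below 0.1 rad) or (horizontal distance between sample1 and pocket3 below 0.009 m and z of sample1 in the frame of pocket3 below 0.004 m and angle between sample1's own z axis and vertical below 0.1 rad) or (horizontal distance between sample1 and pocket4 below 0.009 m and z of sample1 in the frame of pocket4 below 0.004 m and angle between sample1's own z axis and vertical below 0.1 rad)) and ((horizontal distance between sample2 and pocket0 below 0.009 m and z of sample2 in the frame of pocket0 below 0.004 m and angle between sample2's own z axis and vertical below 0.1 rad) or (horizontal distance between sample2 and pocket1 below 0.009 m and z of sample2 in the frame of pocket1 below 0.004 m and angle between sample2's own z axis and vertical below 0.1 rad) or (horizontal distance between sample2 and pocket2 below 0.009 m and z of sample2 in the frame of pocket2 below 0.004 m and angle between sample2's own z axis and vertical below 0.1 rad) or (horizontal distance between sample2 and pocket3 below 0.009 m and z of sample2 in the frame of pocket3 below 0.004 m and angle between sample2's own z axis and vertical below 0.1 rad) or (horizontal distance between sample2 and pocket4 below 0.009 m and z of sample2 in the frame of pocket4 below 0.004 m and angle between sample2's own z axis and vertical below 0.1 rad)) and ((horizontal distance between sample3 and pocket0 below 0.009 m and z of sample3 in the frame of pocket0 below 0.004 m and angle between sample3's own z axis and vertical below 0.1 rad) or (horizontal distance between sample3 and pocket1 below 0.009 m and z of sample3 in the frame of pocket1 below 0.004 m and angle between sample3's own z axis and vertical below 0.1 rad) or (horizontal distance between sample3 and pocket2 below 0.009 m and z of sample3 in the frame of pocket2 below 0.004 m and angle between sample3's own z axis and vertical below 0.1 rad) or (horizontal distance between sample3 and pocket3 below 0.009 m and z of sample3 in the frame of pocket3 below 0.004 m and angle between sample3's own z axis and vertical below 0.1 rad) or (horizontal distance between sample3 and pocket4 below 0.009 m and z of sample3 in the frame of pocket4 below 0.004 m and angle between sample3's own z axis and vertical below 0.1 rad)) and height (world z) of each of stored0, stored1, stored2, stored3, stored4 below 0.005 m and angle between each of stored0, stored1, stored2, stored3, stored4's own z axis and vertical below 0.1 rad and x of stored0 in the frame of tray between -0.11 and 0.11 m and y of stored0 in the frame of tray between -0.11 and 0.11 m and x of stored1 in the frame of tray between -0.11 and 0.11 m and y of stored1 in the frame of tray between -0.11 and 0.11 m and x of stored2 in the frame of tray between -0.11 and 0.11 m and y of stored2 in the frame of tray between -0.11 and 0.11 m and x of stored3 in the frame of tray between -0.11 and 0.11 m and y of stored3 in the frame of tray between -0.11 and 0.11 m and x of stored4 in the frame of tray between -0.11 and 0.11 m and y of stored4 in the frame of tray between -0.11 and 0.11 m and contact force between the fingers and sample0 below 0.1 N and contact force between the fingers and sample1 below 0.1 N and contact force between the fingers and sample2 below 0.1 N and contact force between the fingers and sample3 below 0.1 N and contact force between the fingers and stored0 below 0.1 N and contact force between the fingers and stored1 below 0.1 N and contact force between the fingers and stored2 below 0.1 N and contact force between the fingers and stored3 below 0.1 N and contact force between the fingers and stored4 below 0.1 N), for 0.2 s.
3. the cover is seated on the shoulder and pressed down on the rack with more than 5 N (horizontal distance between cover and rack below 0.007 m and z of cover in the frame of rack between 0.032 and 0.039 m and angle between the x axis of cover and the x axis of rack, either way round below 0.08 rad and angle between cover's own z axis and vertical below 0.03 rad and contact force between cover and rack above 5 N), for 0.1 s.
At the end, for the whole second after the job is handed in: New bottles upright (0.1 rad) in pockets, within 9 mm of centre and 4 mm of the floor; the old one upright, its centre on the pale sheet; cover on the rack within 7 mm of centre, 0.08 rad of its line, 3 mm of the shoulder, level within 0.03 rad, at rest (((horizontal distance between sample0 and pocket0 below 0.009 m and z of sample0 in the frame of pocket0 below 0.004 m and angle between sample0's own z axis and vertical below 0.1 rad) or (horizontal distance between sample0 and pocket1 below 0.009 m and z of sample0 in the frame of pocket1 below 0.004 m and angle between sample0's own z axis and vertical below 0.1 rad) or (horizontal distance between sample0 and pocket2 below 0.009 m and z of sample0 in the frame of pocket2 below 0.004 m and angle between sample0's own z axis and vertical below 0.1 rad) or (horizontal distance between sample0 and pocket3 below 0.009 m and z of sample0 in the frame of pocket3 below 0.004 m and angle between sample0's own z axis and vertical below 0.1 rad) or (horizontal distance between sample0 and pocket4 below 0.009 m and z of sample0 in the frame of pocket4 below 0.004 m and angle between sample0's own z axis and vertical below 0.1 rad)) and ((horizontal distance between sample1 and pocket0 below 0.009 m and z of sample1 in the frame of pocket0 below 0.004 m and angle between sample1's own z axis and vertical below 0.1 rad) or (horizontal distance between sample1 and pocket1 below 0.009 m and z of sample1 in the frame of pocket1 below 0.004 m and angle between sample1's own z axis and vertical below 0.1 rad) or (horizontal distance between sample1 and pocket2 below 0.009 m and z of sample1 in the frame of pocket2 below 0.004 m and angle between sample1's own z axis and vertical below 0.1 rad) or (horizontal distance between sample1 and pocket3 below 0.009 m and z of sample1 in the frame of pocket3 below 0.004 m and angle between sample1's own z axis and vertical below 0.1 rad) or (horizontal distance between sample1 and pocket4 below 0.009 m and z of sample1 in the frame of pocket4 below 0.004 m and angle between sample1's own z axis and vertical below 0.1 rad)) and ((horizontal distance between sample2 and pocket0 below 0.009 m and z of sample2 in the frame of pocket0 below 0.004 m and angle between sample2's own z axis and vertical below 0.1 rad) or (horizontal distance between sample2 and pocket1 below 0.009 m and z of sample2 in the frame of pocket1 below 0.004 m and angle between sample2's own z axis and vertical below 0.1 rad) or (horizontal distance between sample2 and pocket2 below 0.009 m and z of sample2 in the frame of pocket2 below 0.004 m and angle between sample2's own z axis and vertical below 0.1 rad) or (horizontal distance between sample2 and pocket3 below 0.009 m and z of sample2 in the frame of pocket3 below 0.004 m and angle between sample2's own z axis and vertical below 0.1 rad) or (horizontal distance between sample2 and pocket4 below 0.009 m and z of sample2 in the frame of pocket4 below 0.004 m and angle between sample2's own z axis and vertical below 0.1 rad)) and ((horizontal distance between sample3 and pocket0 below 0.009 m and z of sample3 in the frame of pocket0 below 0.004 m and angle between sample3's own z axis and vertical below 0.1 rad) or (horizontal distance between sample3 and pocket1 below 0.009 m and z of sample3 in the frame of pocket1 below 0.004 m and angle between sample3's own z axis and vertical below 0.1 rad) or (horizontal distance between sample3 and pocket2 below 0.009 m and z of sample3 in the frame of pocket2 below 0.004 m and angle between sample3's own z axis and vertical below 0.1 rad) or (horizontal distance between sample3 and pocket3 below 0.009 m and z of sample3 in the frame of pocket3 below 0.004 m and angle between sample3's own z axis and vertical below 0.1 rad) or (horizontal distance between sample3 and pocket4 below 0.009 m and z of sample3 in the frame of pocket4 below 0.004 m and angle between sample3's own z axis and vertical below 0.1 rad)) and height (world z) of each of stored0, stored1, stored2, stored3, stored4 below 0.005 m and angle between each of stored0, stored1, stored2, stored3, stored4's own z axis and vertical below 0.1 rad and x of stored0 in the frame of tray between -0.11 and 0.11 m and y of stored0 in the frame of tray between -0.11 and 0.11 m and x of stored1 in the frame of tray between -0.11 and 0.11 m and y of stored1 in the frame of tray between -0.11 and 0.11 m and x of stored2 in the frame of tray between -0.11 and 0.11 m and y of stored2 in the frame of tray between -0.11 and 0.11 m and x of stored3 in the frame of tray between -0.11 and 0.11 m and y of stored3 in the frame of tray between -0.11 and 0.11 m and x of stored4 in the frame of tray between -0.11 and 0.11 m and y of stored4 in the frame of tray between -0.11 and 0.11 m and horizontal distance between cover and rack below 0.007 m and z of cover in the frame of rack between 0.032 and 0.039 m and angle between the x axis of cover and the x axis of rack, either way round below 0.08 rad and angle between cover's own z axis and vertical below 0.03 rad and linear speed of cover below 0.02 m/s); the robot touches nothing.
It fails at once if the reagent is moved by more than 30 mm (distance of reagent from where it was at the start of the episode above 0.03 m).
It fails at once if the jar is moved by more than 30 mm (distance of jar from where it was at the start of the episode above 0.03 m).
It fails at once if the tipbox is moved by more than 30 mm (distance of tipbox from where it was at the start of the episode above 0.03 m).
Of sample0, sample1, sample2, sample3 only 2 to 4 are there at a start; the rules pass over those that are not, and their reading is None.
Of stored0, stored1, stored2, stored3, stored4 only 1 to 1 are there at a start; the rules pass over those that are not, and their reading is None.
At some moment in a run one of sample0, sample1, sample2, sample3 may be knocked a few centimetres aside while the robot is not near it.
It also fails if it takes over 210 s, if anything falls off the work surface, if the arm or the gripper's body presses on something with over 40 N, if the wrist force passes 120 N, or if a joint passes its speed limit or range.

## Working session

There is one attempt and no reset: what is moved stays moved. The work goes in short steps, Python scripts to look and compute and a shell command to move; the robot and the scene stay as the last step left them, time stands still between calls to the robot, and variables do not carry over. Pictures are saved under pics/ and viewed, and the job is handed in when it is done.

```bash
ls; mkdir -p pics; python3 - <<'E'
from cell import arm
import cv2
s=arm.observe();print(s)
for n in ["side","top","wrist"]:
    im=arm.get_image(n);cv2.imwrite(f"pics/{n}0.png",im[:,:,::-1]);print(n,arm.camera_model(n))
E
```

```text
pics
{'clock': 0.0, 'joints': array([ 1.2034041 ,  0.43523159,  0.02498813,  1.57409721, -0.01158938,
        1.13398402, -0.0751355 ]), 'dq': array([ 0.00038534,  0.00047487, -0.00028229, -0.00126552,  0.00078337,
       -0.0015278 , -0.00078216]), 'joint_efforts': array([ 1.40006705e-04, -6.67860246e+01,  9.85029973e-01, -3.14464653e+01,
       -6.05534739e-02,  4.29099309e-02,  1.38297610e-04]), 'position': array([ 0.16337764, -0.60277035,  0.24293973]), 'ee_rot': array([-3.11260334e+00, -4.14339986e-01,  5.72582028e-04]), 'force': array([ 0.23768117, -0.31325337,  0.04425584]), 'ft_torque': array([ 0.01190847, -0.041347  ,  0.00588607]), 'width': 0.9984744211848443}
side {'vfov': 43.90998305749558, 'cx': 278.8596329963278, 'cy': 200.0014928814812, 'cam_to_world': array([[-0.90503707, -0.29986047,  0.30164813,  0.16590902],
       [-0.42529617,  0.64729188, -0.63256335,  0.84287852],
       [-0.00557364, -0.70078308, -0.71335265,  1.0145711 ],
       [ 0.        ,  0.        ,  0.        ,  1.        ]])}
top {'vfov': 48.324008580233574, 'cx': 277.8443966820245, 'cy': 211.32864918059857, 'cam_to_world': array([[ 0.00534869, -0.99817592,  0.06013513,  0.48167304],
       [-0.99991191, -0.0046081 ,  0.01244746, -0.01979105],
       [-0.01214764, -0.06019641, -0.99811263,  1.55828029],
       [ 0.        ,  0.        ,  0.        ,  1.        ]])}
wrist {'vfov': 71.25447164210948, 'cx': 276.84893982537824, 'cy': 212.75777679682358, 'T_tool_cam': array([[-3.67866955e-04, -9.61992826e-01, -2.73074472e-01,
         7.44653513e-02],
       [ 9.99999394e-01, -6.37221109e-04,  8.97687001e-04,
         1.46134075e-03],
       [-1.03757727e-03, -2.73073977e-01,  9.61992477e-01,
        -1.41169944e-01],
       [ 0.00000000e+00,  0.00000000e+00,  0.00000000e+00,
         1.00000000e+00]])}
```

View pics/top0.png

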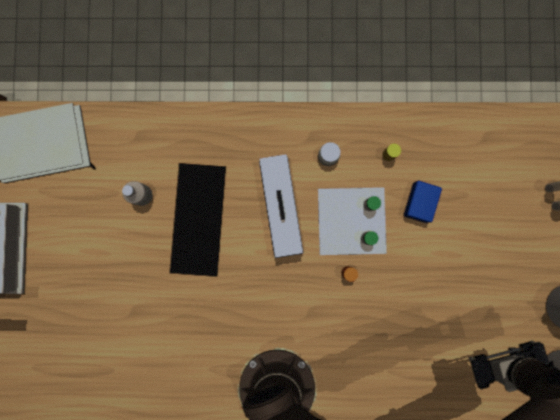

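View pics/side0.png

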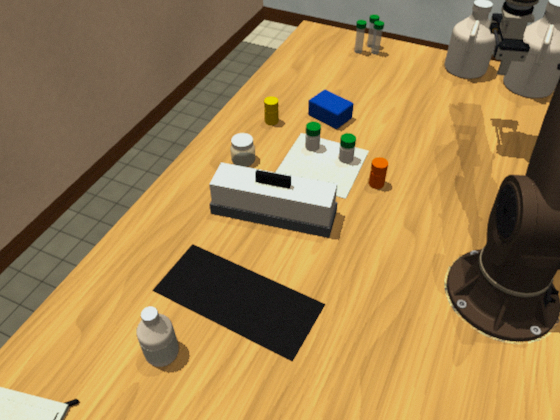

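View pics/wrist0.png

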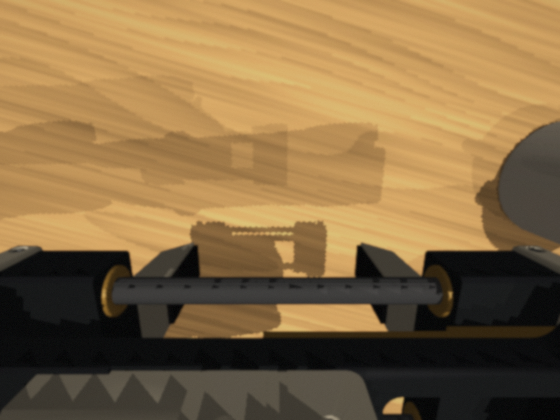

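```bash
cat > h.py <<'E'
import numpy as np, cv2
from cell import arm
from scipy.spatial.transform import Rotation as R
np.set_printoptions(precision=4,suppress=True)
def K(m): return 210/np.tan(np.radians(m["vfov"]/2))
def pose():
    s=arm.observe(); T=np.eye(4);T[:3,:3]=R.from_rotvec(s["ee_rot"]).as_matrix();T[:3,3]=s["position"];return T
def shot(n,fn=None):
    T=pose(); im=arm.get_image(n); m=arm.camera_model(n)
    m["T"]=m["cam_to_world"] if n!="wrist" else T@m["T_tool_cam"]
    if fn: cv2.imwrite("pics/"+fn,im[:,:,::-1])
    return im,m
def ray(m,p,z):
    p=np.atleast_2d(p).astype(float);f=K(m)
    d=np.c_[(p[:,0]-m["cx"])/f,(p[:,1]-m["cy"])/f,np.ones(len(p))]@m["T"][:3,:3].T
    o=m["T"][:3,3];return o+d*((z-o[2])/d[:,2])[:,None]
def proj(m,P):
    P=np.atleast_2d(P);c=(P-m["T"][:3,3])@m["T"][:3,:3];return c[:,:2]/c[:,2:]*K(m)+[m["cx"],m["cy"]]
def blobs(mask,amin=30):
    n,l,st,c=cv2.connectedComponentsWithStats(mask.astype(np.uint8))
    return [(l==i) for i in range(1,n) if st[i,4]>=amin]
def rect(b):
    ys,xs=np.nonzero(b);return cv2.minAreaRect(np.c_[xs,ys].astype(np.float32))
def rays_rect(m,b,z):
    P=ray(m,cv2.boxPoints(rect(b)),z); e1=P[1]-P[0];e2=P[2]-P[1]
    l,w=(e1,e2) if np.linalg.norm(e1)>np.linalg.norm(e2) else (e2,e1)
    a=np.degrees(np.arctan2(l[1],l[0]));a=(a+90)%180-90
    return P.mean(0)[:2],np.linalg.norm(l),np.linalg.norm(w),a
def shift(target,yaw=None):
    "cm shift, yaw deg turn to bring the tool to target, tool y along yaw"
    T=pose();print("TCP",T[:3,3],"shift cm",(np.array(target)-T[:3,3])*100)
E
python3 - <<'E'
from h import *
im,m=shot("top")
h=cv2.cvtColor(im,cv2.COLOR_RGB2HSV).astype(int);H,S,V=h[...,0],h[...,1],h[...,2]
roi=np.zeros(H.shape,bool);roi[100:290,110:450]=1
for nm,mk,z in [("dark",roi&(V<45),[0,.138]),("pale",roi&(S<60)&(V>150),[0,.106]),("green",roi&(H>45)&(H<85)&(S>100),[.08]),("blue",roi&(H>105)&(H<130)&(S>120),[.06])]:
    for b in blobs(mk,25):
        ys,xs=np.nonzero(b)
        print(nm,(xs.mean().round(1),ys.mean().round(1)),len(xs))
        for zz in z: print("   z",zz,*rays_rect(m,b,zz),"c",ray(m,[xs.mean(),ys.mean()],zz)[0,:2])
E
```

```text
dark (np.float64(197.5), np.float64(219.6)) 5021
   z 0 [0.5484 0.2675] 0.36537013452037925 0.15619303637701348 -3.842438095011275 c [0.5466 0.2678]
   z 0.138 [0.5425 0.242 ] 0.33301326084731403 0.14236071164883668 -3.842438095011275 c [0.5409 0.2424]
dark (np.float64(411.3), np.float64(205.6)) 122
   z 0 [ 0.6002 -0.4439] 0.13775980111672947 0.06528033560718573 14.978140246064555 c [ 0.5967 -0.4443]
   z 0.138 [ 0.5897 -0.4064] 0.1255599082934917 0.059499163658499256 14.978140246064555 c [ 0.5865 -0.4067]
dark (np.float64(280.5), np.float64(204.7)) 68
   z 0 [ 0.5984 -0.0085] 0.0918909111205912 0.008246083828097151 9.715314672336604 c [ 0.5977 -0.009 ]
   z 0.138 [ 0.5881 -0.0095] 0.0837531288501961 0.007515817537795429 9.715314672336604 c [ 0.5874 -0.0099]
pale (np.float64(294.6), np.float64(100.4)) 34
   z 0 [ 0.9513 -0.0547] 0.07100248185944366 0.003436315078514176 -89.90404557685666 c [ 0.9518 -0.055 ]
   z 0.106 [ 0.9194 -0.0523] 0.06617262992940594 0.003202564192917931 -89.90404557685673 c [ 0.9198 -0.0526]
pale (np.float64(320.2), np.float64(100.3)) 30
   z 0 [ 0.9515 -0.139
[... 1261 characters left out ...]
.float64(220.3)) 3705
   z 0 [ 0.5464 -0.2469] 0.2232981356361301 0.22005991299499744 -88.51764778930263 c [ 0.5468 -0.2365]
   z 0.106 [ 0.542  -0.2314] 0.20810856897406635 0.20509062223686797 -88.5176477893026 c [ 0.5424 -0.2217]
green (np.float64(373.1), np.float64(202.9)) 136
   z 0.08 [ 0.5985 -0.3019] 0.03802149914547567 0.03785326387510708 -0.4369594296780406 c [ 0.5988 -0.302 ]
green (np.float64(370.4), np.float64(237.8)) 141
   z 0.08 [ 0.488  -0.2933] 0.04082943772799055 0.0376832459592366 -89.70472919725553 c [ 0.4888 -0.2931]
blue (np.float64(422.7), np.float64(201.4)) 1013
   z 0.06 [ 0.6058 -0.4645] 0.11956226278920006 0.08833359924661732 -17.172741053417127 c [ 0.6058 -0.4642]
```

```bash
python3 -m creep '[[[12,17,0,0,0,0,1],[12,17,0,0,0,0,1],[12,17,0,0,0,0,1],[12,17,0,0,0,0,1],[12,17,0,0,0,0,1]]]' 20
python3 -m creep '[[[12,17,0,0,0,-3,1],[12,17,0,0,0,-3,1],[12,17,0,0,0,-3,1],[12,17,0,0,0,-3,1],[12,17,0,0,0,-3,1]]]' 
python3 -m creep '[[[12,17,0,0,0,-3,1],[12,17,0,0,0,-3,1],[12,17,0,0,0,-3,1],[12,17,0,0,0,-3,1],[12,17,0,0,0,-3,1]]]'
```

```text
clock: 0.7
position: [0.2877, -0.4279, 0.2438]
ee_rot: [-3.11, -0.427, -0.003]
force: [-0.1, -0.5, 0.5]
width: 0.998
clock: 1.2
position: [0.407, -0.2579, 0.244]
ee_rot: [-3.121, -0.345, -0.003]
force: [-1.3, -0.1, 1.2]
width: 1.003
clock: 1.7
position: [0.5264, -0.0874, 0.2438]
ee_rot: [-3.128, -0.263, -0.003]
force: [-0.6, 0.3, -0.0]
width: 0.999
```

```bash
python3 -m creep '[[[6,7.8,2,0,0,0,1],[6,7.8,2,0,0,0,1],[6,7.8,2,0,0,0,1],[6,7.8,2,0,0,0,1]]]'
python3 - <<'E'
from h import *
im,m=shot("wrist","w1.png"); im,_=shot("top","t1.png");T=pose();print(T)
print(proj(m,[[.588,-.0099,.138]]))
E
```

```text
clock: 2.1
position: [0.5839, -0.0149, 0.2634]
ee_rot: [-3.131, -0.254, 0.001]
force: [-0.4, -1.0, 0.3]
width: 1.003
[[ 0.9875  0.1578 -0.0013  0.5829]
 [ 0.1578 -0.9875 -0.001  -0.0171]
 [-0.0015  0.0008 -1.      0.2632]
 [ 0.      0.      0.      1.    ]]
[[270.6339 206.7129]]
```

View pics/w1.png

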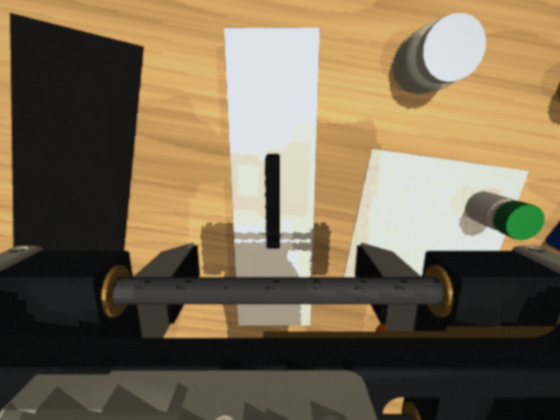

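```bash
cat >> h.py <<'E'
def darkblobs(im,m,z,roi,th=50,amin=200):
    x0,y0,x1,y1=roi;g=im.max(2)<th;mk=np.zeros(g.shape,bool);mk[y0:y1,x0:x1]=g[y0:y1,x0:x1]
    for b in blobs(mk,amin):
        print("blob",rect(b)[0],"->",*rays_rect(m,b,z))
E
python3 - <<'E'
from h import *
im,m=shot("wrist")
darkblobs(im,m,.138,(230,100,320,245))
darkblobs(im,m,.138,(230,100,320,255))
E
```

```text
blob (270.0, 199.0) -> [ 0.5924 -0.0108] 0.08626907371432863 0.010723820690422802 9.009918634854273
blob (270.0, 199.5) -> [ 0.5919 -0.0109] 0.08731530143388405 0.010723820690422802 9.009918634854245
```

```bash
python3 -m creep '[[[0.7,0.6,-5,0,0,0,1],[0.7,0.6,-9,0,0,0,1],[0.7,0.6,-12,0,0,0,1],[0.7,0.6,-13.5,0,0,0,1],[0.7,0.6,-13.5,0,0,0,1]]]' 40
python3 -m creep '[[[0,0,0,0,0,0,-1],[0,0,0,0,0,0,-1],[0,0,0,0,0,0,-1],[0,0,0,0,0,0,-1],[0,0,0,0,0,0,-1]]]' 40
python3 -m creep '[[[0,0,0,0,0,0,-1],[0,0,0,0,0,0,-1],[0,0,0,0,0,0,-1]]]' 40
```

```text
clock: 2.75
position: [0.5883, -0.0112, 0.1263]
ee_rot: [3.131, 0.248, -0.008]
force: [0.3, 0.4, -0.9]
width: 0.998
clock: 3.25
position: [0.5908, -0.0092, 0.1293]
ee_rot: [3.131, 0.251, 0.001]
force: [0.4, 0.7, 0.2]
width: 0.612
clock: 3.55
position: [0.5905, -0.0092, 0.1287]
ee_rot: [3.132, 0.251, -0.0]
force: [0.4, 0.2, 0.5]
width: 0.353
```

```bash
python3 -m creep '[[[0,0,0,0,0,0,-1],[0,0,0,0,0,0,-1],[0,0,0,0,0,0,-1],[0,0,0,0,0,0,-1],[0,0,0,0,0,0,-1]]]' 40
python3 -m creep '[[[0,0,1,0,0,0,-1],[0,0,2,0,0,0,-1],[0,0,4,0,0,0,-1],[0,0,6,0,0,0,-1],[0,0,8,0,0,0,-1]]]'
python3 - <<'E'
from h import *
shot("side","s2.png")
E
```

```text
clock: 4.05
position: [0.5905, -0.0093, 0.1286]
ee_rot: [3.131, 0.251, -0.0]
force: [0.2, -0.5, -1.7]
width: 0.153
clock: 4.55
position: [0.5907, -0.0092, 0.2106]
ee_rot: [3.131, 0.251, 0.001]
force: [-0.7, 0.0, -1.7]
width: 0.15
```

View pics/s2.png

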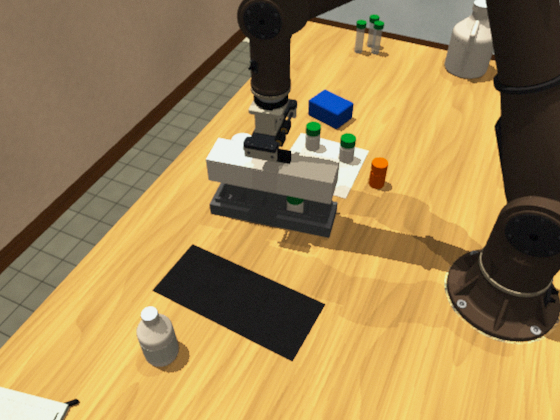

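```bash
python3 -m creep '[[[0,0,3,0,0,0,-1],[-0.5,3.5,3,0,0,0,-1],[-1.2,8,3,0,0,0,-1],[-2,12.5,3,0,0,0,-1],[-2.7,17,3,0,0,0,-1]]]'
python3 -m creep '[[[-0.7,4,0,0,0,0,-1],[-1.2,8,0,0,0,0,-1],[-1.6,10.8,0,0,0,0,-1],[-1.6,10.8,0,0,0,0,-1],[-1.6,10.8,-2,0,0,0,-1]]]'
python3 -m creep '[[[0,0,-3,0,0,0,-1],[0,0,-6,0,0,0,-1],[0,0,-9,0,0,0,-1],[0,0,-10.5,0,0,0,-1],[0,0,-11.5,0,0,0,-1]]]'
```

```text
clock: 5.1
position: [0.5631, 0.1623, 0.2396]
ee_rot: [-3.131, -0.25, -0.002]
force: [1.7, -0.3, -1.6]
width: 0.151
clock: 5.6
position: [0.5485, 0.2709, 0.2215]
ee_rot: [-3.129, -0.254, -0.008]
force: [0.9, -0.8, -2.7]
width: 0.145
clock: 6.1
position: [0.5475, 0.2681, 0.103]
ee_rot: [3.131, 0.25, -0.001]
force: [-0.1, -0.1, -2.0]
width: 0.149
```

```bash
python3 -m creep '[[[0,0,-0.5,0,0,0,-1],[0,0,-0.9,0,0,0,-1],[0,0,-1.1,0,0,0,-1],[0,0,-1.1,0,0,0,-1]]]'
python3 -m creep '[[[0,0,0,0,0,0,1],[0,0,0,0,0,0,1],[0,0,0,0,0,0,1],[0,0,0,0,0,0,1],[0,0,0,0,0,0,1]]]'
python3 -m creep '[[[0,0,0,0,0,0,1],[0,0,0,0,0,0,1],[0,0,5,0,0,0,1],[0,0,10,0,0,0,1],[0,0,15,0,0,0,1]]]'
python3 -m creep '[[[0,-4,4,0,0,0,1],[0,-8,7,0,0,0,1],[0,-13,7,0,0,0,1],[0,-18,7,0,0,0,1],[-3,-22,7,0,0,0,1]]]'
python3 -m creep '[[[0,-5,0,0,0,0,1],[0,-10,0,0,0,0,1],[0,-15,0,0,0,0,1],[-2,-20,0,0,0,0,1],[-2,-20,0,0,0,0,1]]]'
python3 - <<'E'
from h import *
shot("wrist","w3.png");shot("top","t3.png");print(pose())
E
```

```text
clock: 6.5
position: [0.5479, 0.2689, 0.0933]
ee_rot: [-3.131, -0.251, -0.001]
force: [-0.2, 0.1, -0.9]
width: 0.151
clock: 7.0
position: [0.5476, 0.2688, 0.0929]
ee_rot: [-3.132, -0.251, -0.0]
force: [0.2, 0.4, 0.4]
width: 0.537
clock: 7.5
position: [0.5471, 0.2686, 0.2443]
ee_rot: [3.131, 0.251, -0.001]
force: [1.4, 0.5, 0.4]
width: 0.966
clock: 8.0
position: [0.5215, 0.0488, 0.3127]
ee_rot: [3.131, 0.246, 0.002]
force: [0.5, -0.9, 0.7]
width: 1.0
clock: 8.5
position: [0.4973, -0.1551, 0.3125]
ee_rot: [3.13, 0.235, -0.003]
force: [-0.3, 0.6, -0.6]
width: 1.001
[[ 0.9878  0.1558 -0.0001  0.4993]
 [ 0.1558 -0.9878 -0.0002 -0.1491]
 [-0.0002  0.0002 -1.      0.3128]
 [ 0.      0.      0.      1.    ]]
```

View pics/w3.png

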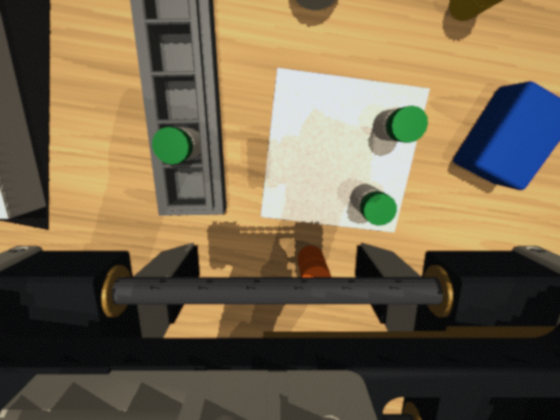

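View pics/t3.png

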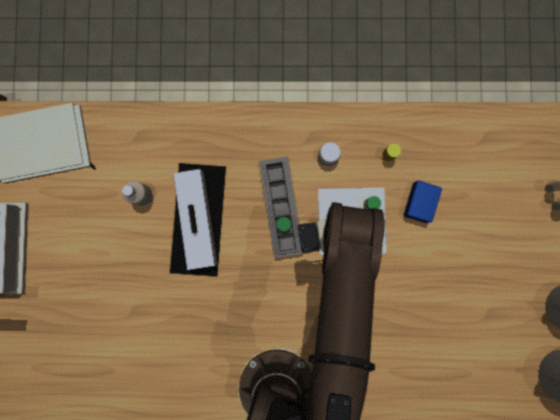

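```bash
cat >> h.py <<'E'
def greens(im,m,z=.08,amin=150,zs=None):
    h=cv2.cvtColor(im,cv2.COLOR_RGB2HSV).astype(int);mk=(h[...,0]>45)&(h[...,0]<80)&(h[...,1]>90)
    out=[]
    for b in blobs(mk,amin):
        # cap top face: brighter half; use circle fit of bright part
        ys,xs=np.nonzero(b);v=h[...,2][b]
        t=b&(h[...,2]>0.85*np.percentile(v,80));t=cv2.morphologyEx(t.astype(np.uint8),cv2.MORPH_OPEN,np.ones((3,3)))
        c=max(cv2.findContours(t,0,1)[0],key=cv2.contourArea);e=cv2.fitEllipse(c)
        print("green px",np.round(e[0],1),"axes",np.round(e[1],1),"full",xs.mean().round(1),ys.mean().round(1),*[f"z{zz}: {ray(m,e[0],zz)[0,:2].round(4)} dia {e[1][0]/K(m)*np.linalg.norm(ray(m,e[0],zz)[0]-m['T'][:3,3]):.4f}" for zz in (zs or [z])])
E
python3 - <<'E'
from h import *
im,m=shot("wrist");greens(im,m,zs=[.08,.09])
T,mt=shot("top");greens(T,mt,zs=[.08,.09],amin=60)
# predicted rack from cover pose
for yaw in (9.0,9.5):
  for i,x in enumerate([-.116,-.058,0,.058,.116]):
    a=np.radians(yaw);P=np.array([.590+x*np.cos(a),-.0107+x*np.sin(a),.05]);print(i,P,proj(m,P),proj(mt,P))
E
python3 - <<'E'
import cv2
im=cv2.imread("pics/w3.png")[0:240,100:320];cv2.imwrite("pics/w3c.png",cv2.resize(im,None,fx=2.5,fy=2.5,interpolation=2))
im=cv2.imread("pics/t3.png")[140:280,160:400];cv2.imwrite("pics/t3c.png",cv2.resize(im,None,fx=3.3,fy=3.3,interpolation=2))
E
```

```text
green px [414.8 127.4] axes [31.7 36.5] full 411.9 127.5 z0.08: [ 0.6021 -0.306 ] dia 0.0445 z0.09: [ 0.6013 -0.3015] dia 0.0433
green px [175.1 147.2] axes [32.8 35.9] full 177.1 146.9 z0.08: [ 0.5327 -0.0173] dia 0.0443 z0.09: [ 0.5338 -0.0205] dia 0.0431
green px [384.5 212.7] axes [28.  31.2] full 382.2 211.0 z0.08: [ 0.4906 -0.2969] dia 0.0395 z0.09: [ 0.4928 -0.2927] dia 0.0385
green px [373.7 201.6] axes [ 9.4 12.4] full 373.2 202.5 z0.08: [ 0.6029 -0.3042] dia 0.0303 z0.09: [ 0.6021 -0.3022] dia 0.0301
green px [283.3 223.5] axes [11.4 12.2] full 283.6 223.5 z0.08: [ 0.5322 -0.0188] dia 0.0361 z0.09: [ 0.5319 -0.0188] dia 0.0359
0 [ 0.4754 -0.0288  0.05  ] [[188.0171 188.6272]] [[286.3493 241.521 ]]
1 [ 0.5327 -0.0198  0.05  ] [[184.4037 146.1914]] [[283.6091 223.6929]]
2 [ 0.59   -0.0107  0.05  ] [[180.4879 100.2032]] [[280.8817 205.9487]]
3 [ 0.6473 -0.0016  0.05  ] [[176.2299  50.1968]] [[278.1672 188.2879]]
4 [0.7046 0.0074 0.05  ] [[171.5829  -4.3784]] [[275.4654 170.7097]]
0 [ 0.4756 -0.0298  0.05  ] [[188.7403 188.6232]] [[286.6603 241.4719]]
1 [ 0.5328 -0.0203  0.05  ] [[184.7798 146.1893]] [[283.7642 223.6684]]
2 [ 0.59   -0.0107  0.05  ] [[180.4879 100.2032]] [[280.8817 205.9487]]
3 [ 0.6472 -0.0011  0.05  ] [[175.8209  50.1991]] [[278.0128 188.3123]]
4 [0.7044 0.0084 0.05  ] [[170.7276  -4.3735]] [[275.1573 170.7584]]
```

View pics/w3c.png

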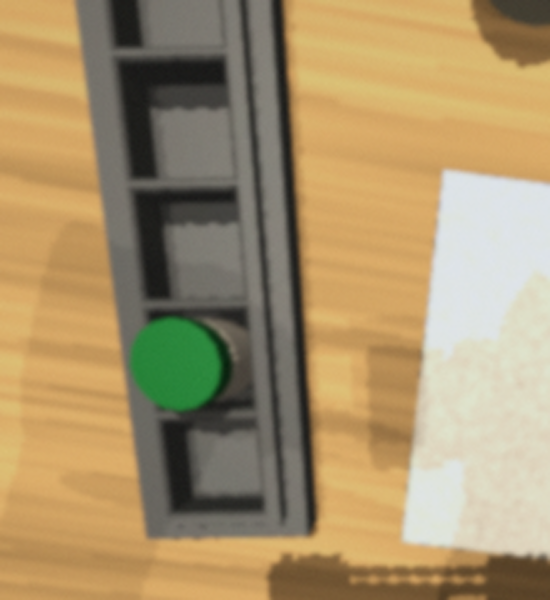

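View pics/t3c.png

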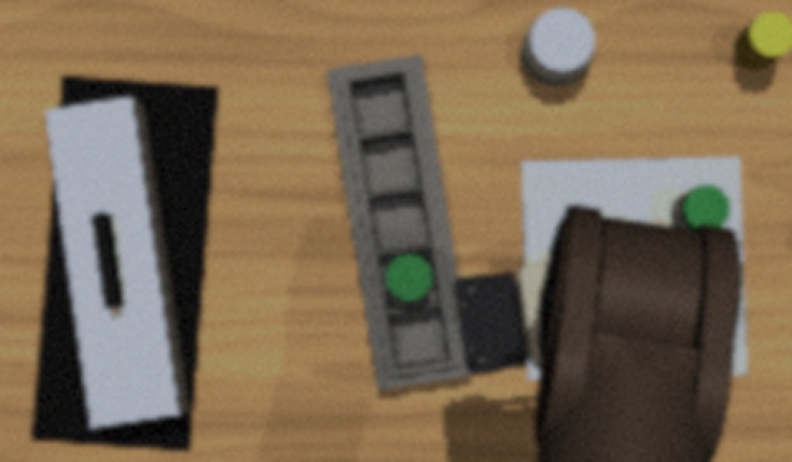

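```bash
python3 -m creep '[[[-0.3,-5,-2,0,0,0,1],[-0.6,-10,-5,0,0,0,1],[-1,-14.5,-7,0,0,0,1],[-1,-14.5,-9,0,0,0,1],[-1,-14.5,-9,0,0,0,1]]]' 15
python3 - <<'E'
from h import *
im,m=shot("wrist","w4.png");greens(im,m);print(pose()[:3,3])
E
```

```text
clock: 9.2
position: [0.4885, -0.2923, 0.2194]
ee_rot: [-3.129, -0.25, 0.008]
force: [-0.5, 0.6, 0.6]
width: 1.0
green px [311.  87.] axes [46.7 50.5] full 310.4 88.0 z0.08: [ 0.6023 -0.3058] dia 0.0453
green px [  7.9 113.7] axes [18.8 45. ] full 9.8 117.3 z0.08: [ 0.5368 -0.0382] dia 0.0239
green px [280.6 205.2] axes [40.3 41.6] full 280.6 203.9 z0.08: [ 0.4913 -0.2968] dia 0.0399
[ 0.4899 -0.2908  0.2215]
```

View pics/w4.png

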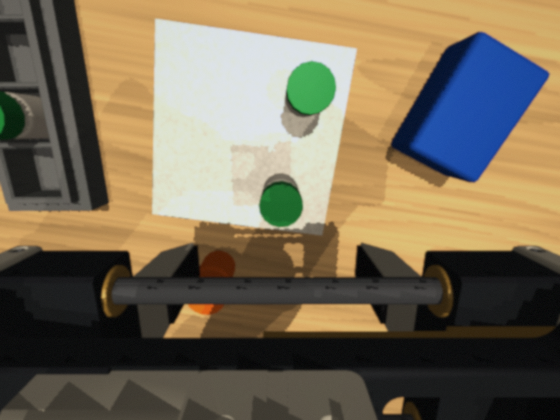

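```bash
python3 -m creep '[[[0.3,0,-5,0,0,0,1],[0.3,0,-9,0,0,0,1],[0.3,0,-13,0,0,0,1],[0.3,0,-16,0,0,0,1],[0.3,0,-16,0,0,0,1]]]' 15
python3 -m creep '[[[0,0,0,0,0,0,-1],[0,0,0,0,0,0,-1],[0,0,0,0,0,0,-1],[0,0,0,0,0,0,-1],[0,0,0,0,0,0,-1]]]'
python3 -m creep '[[[0,0,0,0,0,0,-1],[0,0,0,0,0,0,-1],[0,0,0,0,0,0,-1]]]'
```

```text
clock: 9.75
position: [0.4928, -0.2888, 0.0608]
ee_rot: [-3.127, -0.257, 0.005]
force: [-0.9, 0.1, -0.4]
width: 1.002
clock: 10.25
position: [0.4933, -0.2929, 0.0636]
ee_rot: [3.131, 0.251, 0.002]
force: [-0.8, -0.4, -0.1]
width: 0.61
clock: 10.55
position: [0.493, -0.2929, 0.0629]
ee_rot: [3.131, 0.251, 0.0]
force: [0.7, 0.0, 2.1]
width: 0.479
```

```bash
python3 -m creep '[[[0,0,3,0,0,0,-1],[0,0,7,0,0,0,-1],[0,0,11,0,0,0,-1],[0.3,2,15,0,0,0,-1],[1.3,6,16,0,0,0,-1]]]'
python3 -m creep '[[[1,5,0,0,0,0,-1],[2,10,0,0,0,0,-1],[3,15,0,0,0,0,-1],[4,20,0,0,0,0,-1],[4.7,22.8,0,0,0,0,-1]]]'
python3 -m creep '[[[0,0,0,0,0,0,-1],[0,0,0,0,0,0,-1],[0,0,0,0,0,0,-1]]]'
python3 - <<'E'
from h import *
im,m=shot("wrist","w5.png");print(pose())
for i,x in enumerate([-.116,-.058,0,.058,.116]):
    a=np.radians(9.2);P=np.array([.590+x*np.cos(a),-.0107+x*np.sin(a),.05]);print(i,P,proj(m,P))
E
```

```text
clock: 11.05
position: [0.5067, -0.2362, 0.2271]
ee_rot: [3.128, 0.241, 0.008]
force: [1.4, -0.0, -1.0]
width: 0.481
clock: 11.55
position: [0.5528, -0.0001, 0.2227]
ee_rot: [-3.13, -0.257, 0.0]
force: [0.3, -0.8, -1.5]
width: 0.477
clock: 11.85
position: [0.5526, -0.0061, 0.2224]
ee_rot: [3.131, 0.248, -0.001]
force: [0.3, -1.1, -1.4]
width: 0.479
[[ 0.9876  0.157  -0.0007  0.5526]
 [ 0.157  -0.9876 -0.0008 -0.0064]
 [-0.0008  0.0007 -1.      0.2225]
 [ 0.      0.      0.      1.    ]]
0 [ 0.4755 -0.0292  0.05  ] [[284.4618 266.2164]]
1 [ 0.5327 -0.02    0.05  ] [[284.6972 218.9679]]
2 [ 0.59   -0.0107  0.05  ] [[284.9565 166.9096]]
3 [ 0.6473 -0.0014  0.05  ] [[285.2437 109.2674]]
4 [0.7045 0.0078 0.05  ] [[285.5634  45.0921]]
```

View pics/w5.png

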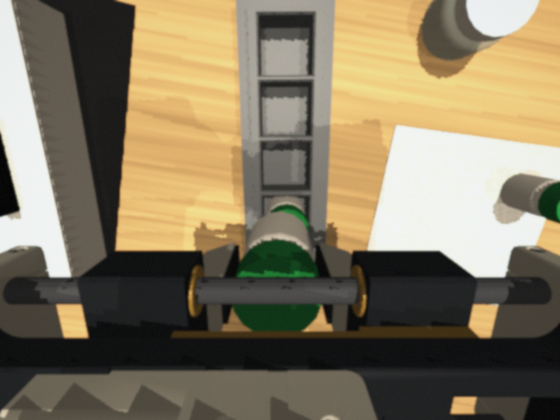

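```bash
python3 -m creep '[[[4.5,0.3,0,0,0,0,-1],[8.5,0.5,0,0,0,0,-1],[9.7,0.5,-2,0,0,0,-1],[9.7,0.5,-5,0,0,0,-1],[9.7,0.5,-8.5,0,0,0,-1]]]'
python3 -m creep '[[[0,0,0,0,0,0,-1],[0,0,0,0,0,0,-1]]]'
python3 - <<'E'
from h import *
im,m=shot("wrist","w6.png");shot("side","s6.png");print(pose())
E
```

```text
clock: 12.4
position: [0.6509, -0.0015, 0.1373]
ee_rot: [3.131, 0.247, 0.003]
force: [0.1, 0.8, -1.3]
width: 0.479
clock: 12.6
position: [0.6497, -0.0009, 0.1379]
ee_rot: [3.131, 0.249, -0.002]
force: [-0.3, -0.0, 0.0]
width: 0.476
[[ 0.9874  0.1584  0.0028  0.651 ]
 [ 0.1584 -0.9874  0.     -0.0001]
 [ 0.0028  0.0004 -1.      0.1399]
 [ 0.      0.      0.      1.    ]]
```

View pics/w6.png

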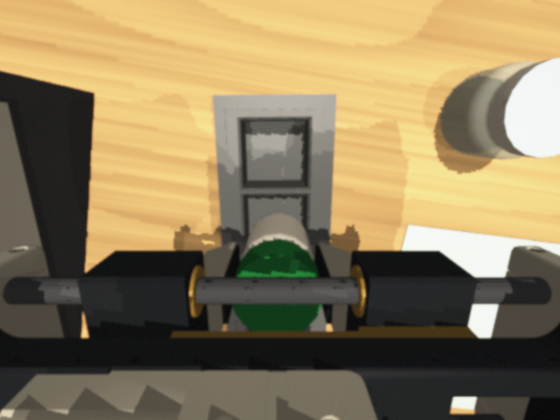

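View pics/s6.png

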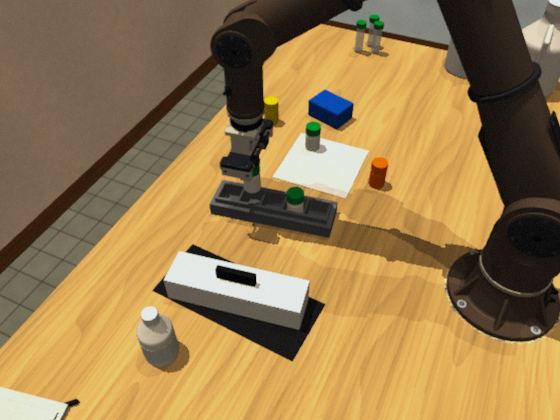

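```bash
python3 -m creep '[[[0,0,-2,0,0,0,-1],[0,0,-3.5,0,0,0,-1],[0,0,-5,0,0,0,-1],[0,0,-6,0,0,0,-1],[0,0,-6.4,0,0,0,-1]]]'
python3 -m creep '[[[0,0,0,0,0,0,-1],[0,0,0,0,0,0,-1]]]'
```

```text
clock: 13.2
position: [0.6493, 0.0002, 0.0726]
ee_rot: [3.131, 0.251, -0.003]
force: [-5.2, -5.5, 18.6]
width: 0.477
clock: 13.4
position: [0.6502, 0.0005, 0.074]
ee_rot: [-3.131, -0.251, -0.001]
force: [-0.3, -0.2, -0.7]
width: 0.474
```

```bash
python3 -m creep '[[[0,0,0,0,0,0,0.3],[0,0,0,0,0,0,0.3],[0,0,0,0,0,0,1],[0,0,0,0,0,0,1],[0,0,0,0,0,0,1]]]'
python3 -m creep '[[[0,0,4,0,0,0,1],[0,0,9,0,0,0,1],[0,0,14,0,0,0,1],[-4,0,15,0,0,0,1],[-7,0,15,0,0,0,1]]]'
python3 -m creep '[[[0,0,0,0,0,0,1],[0,0,0,0,0,0,1]]]'
python3 - <<'E'
from h import *
im,m=shot("wrist","w7.png");print(pose());greens(im,m,zs=[.09])
E
```

```text
clock: 13.9
position: [0.65, 0.0004, 0.0738]
ee_rot: [3.132, 0.251, 0.0]
force: [0.4, 1.0, -0.6]
width: 0.864
clock: 14.4
position: [0.5803, 0.0007, 0.2266]
ee_rot: [3.131, 0.251, 0.008]
force: [0.6, 0.2, -0.6]
width: 0.997
clock: 14.6
position: [0.5799, 0.0002, 0.2242]
ee_rot: [3.131, 0.251, 0.001]
force: [1.7, 1.0, 0.5]
width: 0.999
[[ 0.9873  0.1591  0.0008  0.5805]
 [ 0.1591 -0.9873 -0.0001  0.0002]
 [ 0.0008  0.0002 -1.      0.2239]
 [ 0.      0.      0.      1.    ]]
green px [282.8 132.7] axes [25.4 45.7] full 289.0 140.4 z0.09: [0.6522 0.0047] dia 0.0239
green px [555.5 236. ] axes [ 8.6 30.1] full 548.2 227.6 z0.09: [ 0.5971 -0.2812] dia 0.0118
green px [298.3 261. ] axes [19.6 21. ] full 288.1 253.1 z0.09: [ 0.5296 -0.0318] dia 0.0204
```

View pics/w7.png

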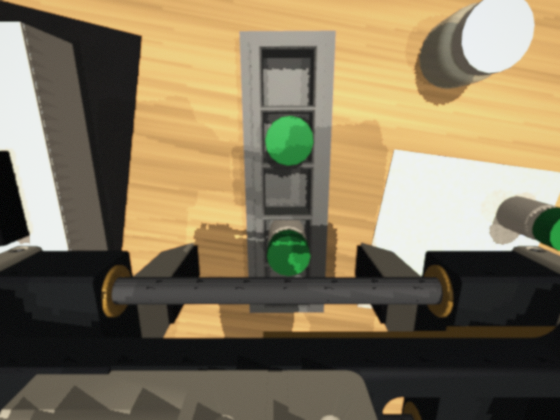

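```bash
python3 -m creep '[[[0.4,-5,0,0,0,0,1],[0.8,-10,0,0,0,0,1],[1.2,-15,0,0,0,0,1],[1.5,-20,0,0,0,0,1],[1.8,-25,0,0,0,0,1]]]'
python3 -m creep '[[[0.2,-4,0,0,0,0,1],[0.2,-5.4,0,0,0,0,1],[0.2,-5.4,0,0,0,0,1],[0.2,-5.4,0,0,0,0,1]]]'
python3 - <<'E'
from h import *
im,m=shot("wrist","w8.png");print(pose());greens(im,m)
im,m=shot("side","s8.png")
E
```

```text
clock: 15.15
position: [0.5988, -0.2514, 0.2231]
ee_rot: [-3.131, -0.251, -0.0]
force: [1.1, 0.2, 0.5]
width: 0.997
clock: 15.55
position: [0.6006, -0.3014, 0.2231]
ee_rot: [-3.13, -0.253, 0.0]
force: [0.0, 0.9, -0.3]
width: 0.996
[[ 0.9868  0.1619 -0.      0.6008]
 [ 0.1619 -0.9868  0.0017 -0.3005]
 [ 0.0003 -0.0017 -1.      0.2234]
 [ 0.      0.      0.      1.    ]]
green px [280.1 205.8] axes [40.  40.9] full 280.1 204.5 z0.08: [ 0.6026 -0.3058] dia 0.0401
green px [  3.1 234.4] axes [ 7.6 30.6] full 10.4 226.0 z0.08: [ 0.5268 -0.029 ] dia 0.0107
```

View pics/w8.png

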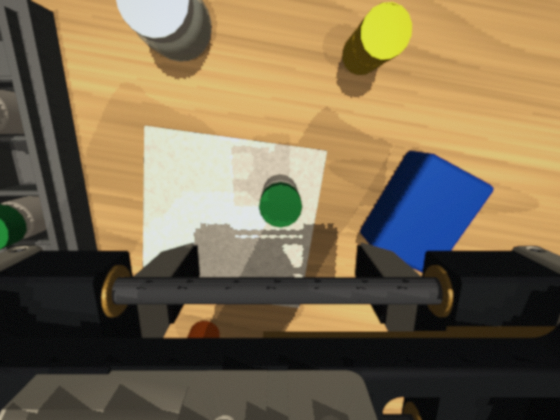

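View pics/s8.png

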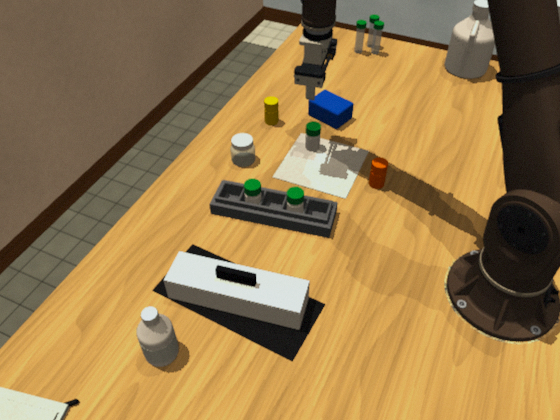

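```bash
python3 -m creep '[[[0.1,-0.3,-5,0,0,0,1],[0.1,-0.3,-9,0,0,0,1],[0.1,-0.3,-13,0,0,0,1],[0.1,-0.3,-16,0,0,0,1],[0.1,-0.3,-16,0,0,0,1]]]' 15
python3 -m creep '[[[0,0,0,0,0,0,-1],[0,0,0,0,0,0,-1],[0,0,0,0,0,0,-1],[0,0,0,0,0,0,-1],[0,0,0,0,0,0,-1]]]'
python3 -m creep '[[[0,0,0,0,0,0,-1],[0,0,0,0,0,0,-1],[0,0,0,0,0,0,-1],[0,0,0,0,0,0,-1]]]'
```

```text
clock: 16.15
position: [0.5986, -0.3026, 0.0596]
ee_rot: [-3.127, -0.255, 0.01]
force: [-0.6, -0.1, 0.5]
width: 1.0
clock: 16.65
position: [0.6013, -0.3062, 0.0647]
ee_rot: [3.131, 0.251, 0.002]
force: [-0.2, -0.1, 0.1]
width: 0.612
clock: 17.05
position: [0.601, -0.3059, 0.0639]
ee_rot: [3.131, 0.251, 0.0]
force: [-0.2, 1.0, 2.3]
width: 0.475
```

```bash
python3 -m creep '[[[0,0,4,0,0,0,-1],[0,0,8,0,0,0,-1],[0,0,12,0,0,0,-1],[1,3,14,0,0,0,-1],[2.5,7.5,14,0,0,0,-1]]]'
python3 -m creep '[[[1.5,4.5,0,0,0,0,-1],[3,9,0,0,0,0,-1],[4.5,13.5,0,0,0,0,-1],[6,18,0,0,0,0,-1],[7,21.5,0,0,0,0,-1]]]'
python3 -m creep '[[[1,2.4,0,0,0,0,-1],[1,2.4,0,0,0,0,-1],[1,2.4,-3,0,0,0,-1],[1,2.4,-6.5,0,0,0,-1],[1,2.4,-6.5,0,0,0,-1]]]'
python3 - <<'E'
from h import *
im,m=shot("wrist","w9.png");shot("side","s9.png");print(pose())
P=[[.7045,.0078,.05]];print(proj(m,P))
E
```

```text
clock: 17.55
position: [0.6266, -0.2351, 0.2076]
ee_rot: [3.128, 0.24, 0.008]
force: [2.1, 0.5, -1.7]
width: 0.477
clock: 18.05
position: [0.6963, -0.0121, 0.2033]
ee_rot: [-3.13, -0.255, 0.0]
force: [-0.1, -0.5, -1.7]
width: 0.479
clock: 18.55
position: [0.7023, 0.0065, 0.1334]
ee_rot: [3.131, 0.25, -0.015]
force: [-1.2, -0.4, -2.1]
width: 0.479
[[ 0.9873  0.1586 -0.0017  0.7055]
 [ 0.1586 -0.9873 -0.0004  0.0072]
 [-0.0017  0.0002 -1.      0.1386]
 [ 0.      0.      0.      1.    ]]
[[273.7575 221.9654]]
```

View pics/w9.png

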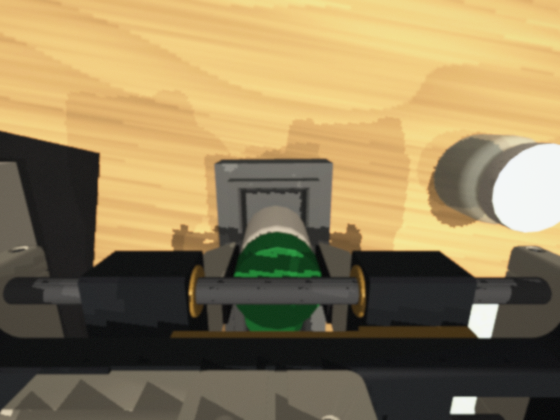

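View pics/s9.png

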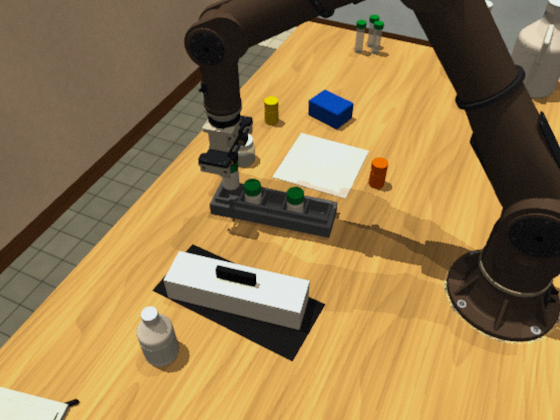

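```bash
python3 -m creep '[[[0,0,-2,0,0,0,-1],[0,0,-3.5,0,0,0,-1],[0,0,-5,0,0,0,-1],[0,0,-5.9,0,0,0,-1],[0,0,-6.3,0,0,0,-1]]]'
python3 -m creep '[[[0,0,0,0,0,0,-1],[0,0,0,0,0,0,-1]]]'
python3 -m creep '[[[0,0,0,0,0,0,0.3],[0,0,0,0,0,0,0.3],[0,0,0,0,0,0,1],[0,0,0,0,0,0,1],[0,0,0,0,0,0,1]]]'
python3 -m creep '[[[0,0,4,0,0,0,1],[0,0,9,0,0,0,1],[0,0,14,0,0,0,1],[-5,-0.8,14,0,0,0,1],[-9,-1.5,14,0,0,0,1]]]'
python3 -m creep '[[[-5,-0.8,0,0,0,0,1],[-8,-1.2,0,0,0,0,1],[-8,-1.2,0,0,0,0,1],[-8,-1.2,0,0,0,0,1]]]'
python3 - <<'E'
from h import *
im,m=shot("wrist","w10.png");shot("side","s10.png");print(pose());greens(im,m,zs=[.09])
E
```

```text
clock: 19.15
position: [0.7054, 0.0079, 0.0747]
ee_rot: [3.131, 0.251, -0.002]
force: [-0.3, -0.7, -1.2]
width: 0.48
clock: 19.35
position: [0.7063, 0.0081, 0.0763]
ee_rot: [-3.132, -0.251, -0.001]
force: [-0.6, -0.0, -1.6]
width: 0.481
clock: 19.85
position: [0.706, 0.008, 0.0759]
ee_rot: [3.131, 0.251, 0.0]
force: [0.3, -0.1, 0.1]
width: 0.859
clock: 20.35
position: [0.6164, -0.0067, 0.218]
ee_rot: [3.131, 0.251, 0.008]
force: [-1.0, -0.4, -0.3]
width: 1.0
clock: 20.75
position: [0.5361, -0.0191, 0.2164]
ee_rot: [3.131, 0.251, 0.002]
force: [0.1, 0.4, 1.0]
width: 1.001
[[ 0.9872  0.1595  0.0013  0.5372]
 [ 0.1595 -0.9872  0.0003 -0.0187]
 [ 0.0014 -0.     -1.      0.216 ]
 [ 0.      0.      0.      1.    ]]
green px [275.9  12.5] axes [31.6 55. ] full 275.7 15.9 z0.09: [0.6986 0.0061] dia 0.0305
green px [275.6  84.2] axes [48.7 53.1] full 275.5 84.4 z0.09: [ 0.6465 -0.002 ] dia 0.0449
green px [276.1 214.3] axes [42.6 42.8] full 276.4 212.8 z0.09: [ 0.5336 -0.0204] dia 0.0405
```

View pics/w10.png

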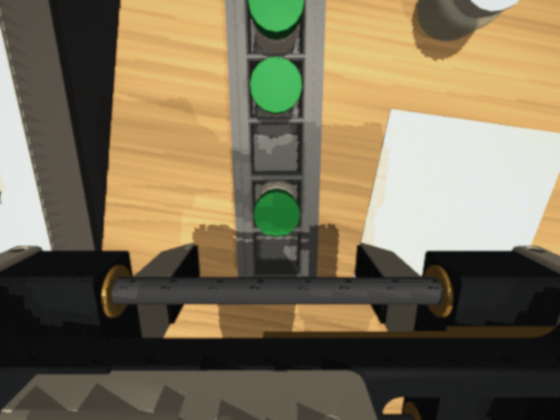

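View pics/s10.png

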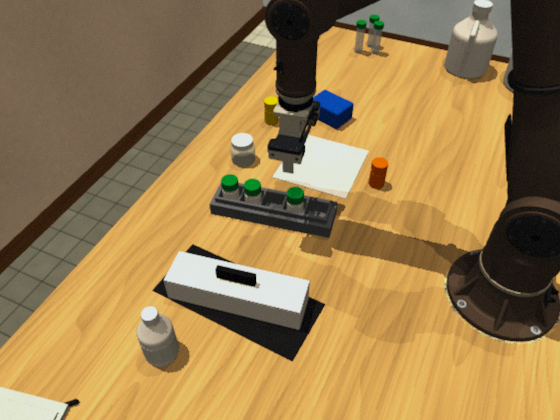

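```bash
python3 -m creep '[[[-0.2,-0.1,-4,0,0,0,1],[-0.2,-0.1,-8,0,0,0,1],[-0.2,-0.1,-12,0,0,0,1],[-0.2,-0.1,-14.2,0,0,0,1],[-0.2,-0.1,-14.2,0,0,0,1]]]' 15
python3 -m creep '[[[0,0,0,0,0,0,-1],[0,0,0,0,0,0,-1],[0,0,0,0,0,0,-1],[0,0,0,0,0,0,-1],[0,0,0,0,0,0,-1]]]'
python3 -m creep '[[[0,0,0,0,0,0,-1],[0,0,0,0,0,0,-1],[0,0,0,0,0,0,-1],[0,0,0,0,0,0,-1]]]'
```

```text
clock: 21.35
position: [0.5327, -0.0197, 0.0704]
ee_rot: [-3.131, -0.252, 0.009]
force: [-0.3, -0.1, 1.0]
width: 1.002
clock: 21.85
position: [0.5343, -0.02, 0.0745]
ee_rot: [3.131, 0.251, 0.002]
force: [0.2, 0.4, 0.6]
width: 0.613
clock: 22.25
position: [0.534, -0.0199, 0.0739]
ee_rot: [3.131, 0.251, 0.001]
force: [-1.0, 0.7, 4.6]
width: 0.47
```

```bash
python3 -m creep '[[[0,0,3,0,0,0,-1],[0,0,6,0,0,0,-1],[0,0,9,0,0,0,-1],[0,0,12,0,0,0,-1],[0.2,-4,12,0,0,0,-1]]]'
python3 -m creep '[[[0.2,-5,0,0,0,0,-1],[0.5,-10,0,0,0,0,-1],[0.8,-15,0,0,0,0,-1],[1,-18.5,0,0,0,0,-1],[1,-18.5,0,0,0,0,-1]]]'
python3 -m creep '[[[0,0,-4,0,0,0,-1],[0,0,-7,0,0,0,-1],[0,0,-10,0,0,0,-1],[0,0,-11.5,0,0,0,-1],[0,0,-12.2,0,0,0,-1]]]'
python3 -m creep '[[[0,0,-0.4,0,0,0,-1],[0,0,-0.7,0,0,0,-1],[0,0,-0.7,0,0,0,-1],[0,0,-0.7,0,0,0,-1]]]'
```

```text
clock: 22.75
position: [0.5384, -0.0543, 0.1978]
ee_rot: [-3.128, -0.264, -0.011]
force: [1.9, -0.2, -2.1]
width: 0.479
clock: 23.25
position: [0.5442, -0.2522, 0.193]
ee_rot: [3.129, 0.237, -0.003]
force: [-0.6, 0.2, -1.1]
width: 0.478
clock: 23.75
position: [0.5446, -0.244, 0.0696]
ee_rot: [-3.13, -0.252, 0.005]
force: [-1.1, 0.4, -1.4]
width: 0.479
clock: 24.15
position: [0.5464, -0.2451, 0.0655]
ee_rot: [3.131, 0.251, 0.002]
force: [-0.3, 0.5, -1.2]
width: 0.475
```

```bash
python3 -m creep '[[[0,0,-0.1,0,0,0,-1],[0,0,-0.1,0,0,0,-1],[0,0,-0.1,0,0,0,0.3],[0,0,-0.1,0,0,0,0.3],[0,0,-0.1,0,0,0,1]]]'
python3 -m creep '[[[0,0,0,0,0,0,1],[0,0,0,0,0,0,1],[0,0,0,0,0,0,1],[0,0,5,0,0,0,1],[0,0,10,0,0,0,1]]]'
python3 -m creep '[[[-2,2,4,0,0,0,1],[-4,6,8,0,0,0,1],[-5,9,9,0,0,0,1],[-5,9,9,0,0,0,1],[-5,9,9,0,0,0,1]]]'
python3 - <<'E'
from h import *
im,m=shot("wrist","w11.png");shot("side","s11.png");shot("top","t11.png");print(pose());greens(im,m,zs=[.08,.09])
E
```

```text
clock: 24.65
position: [0.546, -0.245, 0.0639]
ee_rot: [3.131, 0.251, 0.0]
force: [0.6, 0.0, 1.0]
width: 0.687
clock: 25.15
position: [0.5447, -0.2445, 0.1635]
ee_rot: [-3.13, -0.251, 0.006]
force: [1.0, -0.6, 0.8]
width: 1.003
clock: 25.65
position: [0.496, -0.1545, 0.2544]
ee_rot: [3.131, 0.254, 0.002]
force: [-0.1, -0.2, -0.5]
width: 1.001
[[ 0.9875  0.1578 -0.0013  0.4957]
 [ 0.1578 -0.9875 -0.0002 -0.1561]
 [-0.0013 -0.0001 -1.      0.2529]
 [ 0.      0.      0.      1.    ]]
green px [136.5  20. ] axes [44.4 49.7] full 140.9 23.2 z0.08: [0.6471 0.0024] dia 0.0540 z0.09: [ 0.6446 -0.0022] dia 0.0523
green px [366.5 168.7] axes [36.4 39.8] full 364.5 168.1 z0.08: [ 0.5458 -0.2458] dia 0.0413 z0.09: [ 0.5465 -0.2426] dia 0.0400
```

View pics/w11.png

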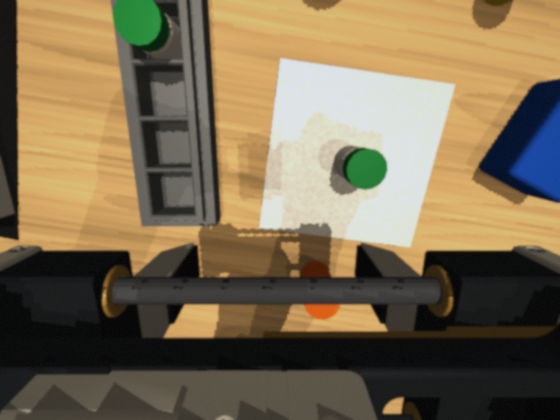

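View pics/s11.png

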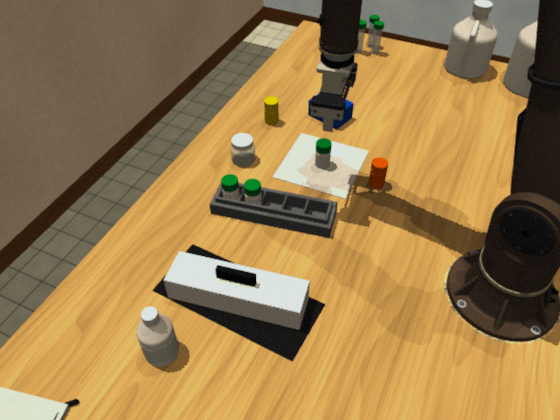

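View pics/t11.png

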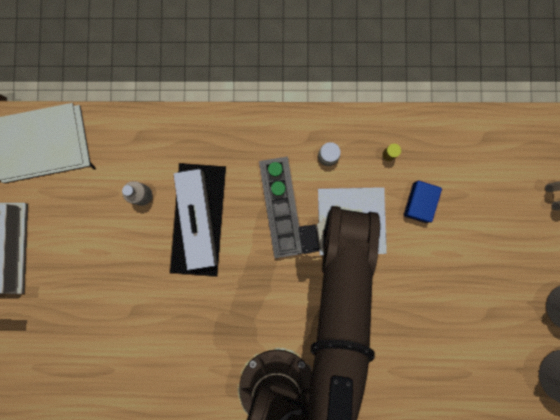

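```bash
python3 -m creep '[[[0.6,5,0,0,0,0,1],[1.2,10,0,0,0,0,1],[1.8,15,0,0,0,0,1],[2.4,20,0,0,0,0,1],[3,24.5,0,0,0,0,1]]]'
python3 -m creep '[[[0.6,5,0,0,0,0,1],[1.2,10,0,0,0,0,1],[1.8,15,0,0,0,0,1],[2.2,17.9,-2,0,0,0,1],[2.2,17.9,-2,0,0,0,1]]]'
python3 -m creep '[[[0,0,0,0,0,0,1],[0,0,0,0,0,0,1]]]'
python3 - <<'E'
from h import *
im,m=shot("wrist","w12.png");print(pose());darkblobs(im,m,.102,(200,100,350,240))
E
```

```text
clock: 26.3
position: [0.5262, 0.0912, 0.2528]
ee_rot: [3.132, 0.249, -0.002]
force: [1.1, -0.2, -0.1]
width: 1.003
clock: 26.8
position: [0.5464, 0.2734, 0.2299]
ee_rot: [-3.13, -0.259, 0.008]
force: [-0.1, -0.2, -0.0]
width: 0.999
clock: 27.0
position: [0.5487, 0.2671, 0.2332]
ee_rot: [3.131, 0.247, -0.001]
force: [0.7, 0.0, 0.4]
width: 1.001
[[ 0.9877  0.1566  0.0001  0.5487]
 [ 0.1566 -0.9877 -0.0009  0.2671]
 [-0.      0.0009 -1.      0.2337]
 [ 0.      0.      0.      1.    ]]
blob (332.99945068359375, 169.51666259765625) -> [0.5914 0.2193] 0.12996356146816515 0.02683712175231784 9.271476698896748
blob (220.0, 174.5) -> [0.571  0.3227] 0.12097316840468998 0.02633691447325238 6.7668734556280015
blob (274.5, 201.0) -> [0.5561 0.2688] 0.07474047267478229 0.01013903070689641 9.172795998741634
```

View pics/w12.png

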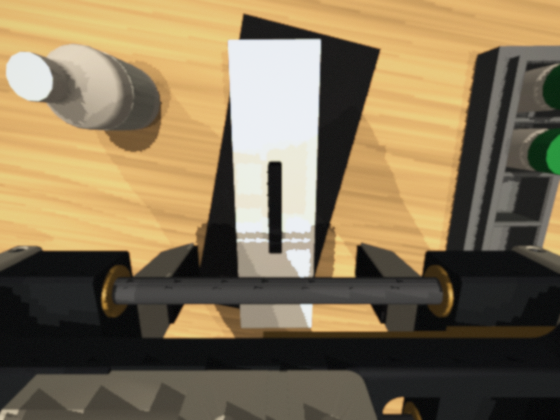

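```bash
python3 -m creep '[[[-0.1,0.1,-4,0,0,0,1],[-0.1,0.1,-8,0,0,0,1],[-0.1,0.1,-12,0,0,0,1],[-0.1,0.1,-14.1,0,0,0,1],[-0.1,0.1,-14.1,0,0,0,1]]]' 40
python3 -m creep '[[[0,0,0,0,0,0,-1],[0,0,0,0,0,0,-1],[0,0,0,0,0,0,-1],[0,0,0,0,0,0,-1],[0,0,0,0,0,0,-1]]]'
python3 -m creep '[[[0,0,0,0,0,0,-1],[0,0,0,0,0,0,-1],[0,0,0,0,0,0,-1],[0,0,0,0,0,0,-1],[0,0,0,0,0,0,-1]]]'
python3 -m creep '[[[0,0,0,0,0,0,-1],[0,0,0,0,0,0,-1],[0,0,0,0,0,0,-1],[0,0,0,0,0,0,-1]]]'
```

```text
clock: 27.55
position: [0.5458, 0.2673, 0.0901]
ee_rot: [3.129, 0.248, -0.007]
force: [-1.5, -0.2, 0.5]
width: 1.0
clock: 28.05
position: [0.5472, 0.2702, 0.0935]
ee_rot: [-3.131, -0.251, -0.002]
force: [-0.7, 0.4, 0.5]
width: 0.613
clock: 28.55
position: [0.5469, 0.27, 0.0927]
ee_rot: [3.131, 0.251, -0.0]
force: [-0.2, 0.5, -0.3]
width: 0.18
clock: 28.95
position: [0.5468, 0.27, 0.0926]
ee_rot: [3.131, 0.251, -0.0]
force: [0.1, -0.9, -2.1]
width: 0.151
```

```bash
python3 -m creep '[[[0,0,2,0,0,0,-1],[0,0,5,0,0,0,-1],[0,0,9,0,0,0,-1],[0,0,13,0,0,0,-1],[0,0,15,0,0,0,-1]]]'
python3 -m creep '[[[0.6,-4,0,0,0,0,-1],[1.2,-8,0,0,0,0,-1],[1.8,-12,0,0,0,0,-1],[2.4,-16,0,0,0,0,-1],[3,-20,0,0,0,0,-1]]]'
python3 -m creep '[[[0.6,-4,0,0,0,0,-1],[1.1,-7,0,0,0,0,-1],[1.3,-8,0,0,0,0,-1],[1.3,-8,0,0,0,0,-1],[1.3,-8,0,0,0,0,-1]]]'
python3 -m creep '[[[0,0,0,0,0,0,-1],[0,0,0,0,0,0,-1],[0,0,0,0,0,0,-1]]]'
python3 - <<'E'
from h import *
im,m=shot("wrist","w13.png");shot("side","s13.png");shot("top","t13.png");print(pose())
E
```

```text
clock: 29.45
position: [0.5478, 0.2709, 0.2466]
ee_rot: [-3.13, -0.251, -0.006]
force: [0.7, 0.1, -1.8]
width: 0.148
clock: 29.95
position: [0.5768, 0.0684, 0.2428]
ee_rot: [3.131, 0.251, 0.0]
force: [0.5, -0.4, -1.0]
width: 0.153
clock: 30.45
position: [0.5897, -0.0084, 0.2427]
ee_rot: [-3.13, -0.253, 0.0]
force: [0.1, 0.4, -1.2]
width: 0.157
clock: 30.75
position: [0.5898, -0.0089, 0.2428]
ee_rot: [-3.131, -0.254, -0.0]
force: [0.5, -0.5, -1.9]
width: 0.151
[[ 0.9871  0.1599 -0.      0.5899]
 [ 0.1599 -0.9871 -0.     -0.0096]
 [-0.      0.     -1.      0.2427]
 [ 0.      0.      0.      1.    ]]
```

View pics/w13.png

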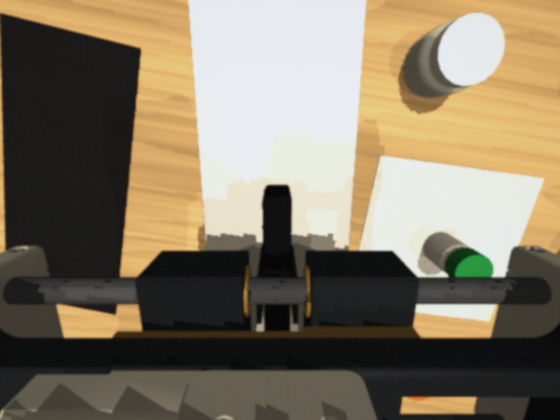

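View pics/s13.png

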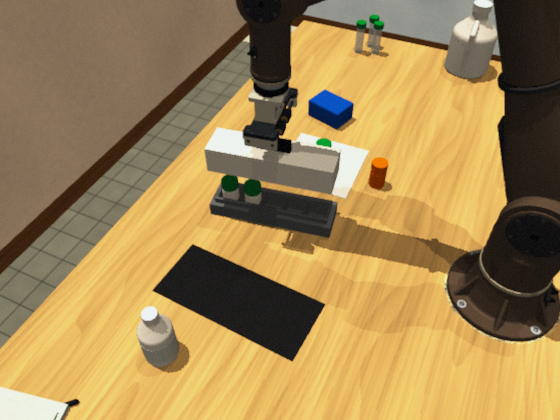

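```bash
python3 -m creep '[[[0,0,-3,0,0,0,-1],[0,0,-5.5,0,0,0,-1],[0,0,-7.5,0,0,0,-1],[0,0,-8.5,0,0,0,-1],[0,0,-8.5,0,0,0,-1]]]'
python3 -m creep '[[[0,0,-0.5,0,0,0,-1],[0,0,-1,0,0,0,-1],[0,0,-1.5,0,0,0,-1],[0,0,-1.5,0,0,0,-1]]]'
python3 - <<'E'
from h import *
print(pose()[:3,3]);shot("side","s14.png")
E
```

```text
clock: 31.4
position: [0.5891, -0.01, 0.1566]
ee_rot: [-3.131, -0.251, 0.004]
force: [0.4, -0.4, -2.1]
width: 0.146
clock: 31.8
position: [0.5896, -0.01, 0.1423]
ee_rot: [3.131, 0.251, -0.001]
force: [-0.4, 0.2, -1.9]
width: 0.153
[ 0.5896 -0.01    0.1423]
```

View pics/s14.png

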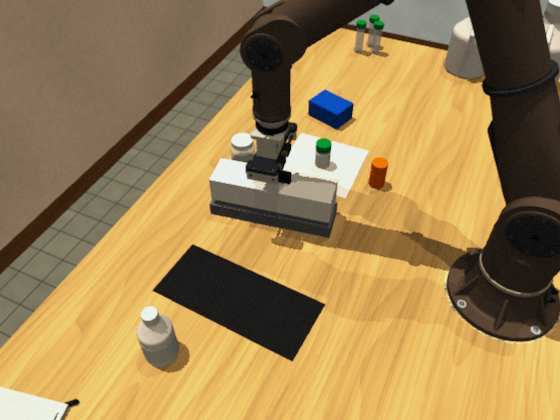

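```bash
python3 -m creep '[[[0,0,-0.4,0,0,0,-1],[0,0,-0.8,0,0,0,-1],[0,0,-1.2,0,0,0,-1],[0,0,-1.4,0,0,0,-1],[0,0,-1.4,0,0,0,-1]]]'
```

```text
clock: 32.35
position: [0.5898, -0.01, 0.1285]
ee_rot: [3.131, 0.251, -0.0]
force: [0.6, -0.0, -1.0]
width: 0.15
```

Edge is at shoulder height; now press with a small further push.

```bash
python3 -m creep '[[[0,0,-0.1,0,0,0,-1],[0,0,-0.2,0,0,0,-1],[0,0,-0.2,0,0,0,-1]]]' 50
python3 -m creep '[[[0,0,-0.2,0,0,0,-1],[0,0,-0.2,0,0,0,-1],[0,0,-0.2,0,0,0,-1]]]'
```

```text
clock: 32.65
position: [0.5901, -0.0102, 0.1282]
ee_rot: [3.131, 0.25, 0.001]
force: [-5.5, -1.1, 12.3]
width: 0.15
clock: 32.95
position: [0.59, -0.0102, 0.128]
ee_rot: [3.131, 0.25, 0.003]
force: [-13.1, -1.6, 31.8]
width: 0.15
```

```bash
python3 -m creep '[[[0,0,0,0,0,0,-1],[0,0,0,0,0,0,-1],[0,0,0.4,0,0,0,-1],[0,0,0.4,0,0,0,-1]]]'
python3 -m creep '[[[0,0,0,0,0,0,1],[0,0,0,0,0,0,1],[0,0,0,0,0,0,1],[0,0,0,0,0,0,1],[0,0,0,0,0,0,1]]]'
python3 -m creep '[[[0,0,0,0,0,0,1],[0,0,0,0,0,0,1],[0,0,5,0,0,0,1],[0,0,10,0,0,0,1],[-2,0,13,0,0,0,1]]]'
python3 - <<'E'
from h import *
im,m=shot("wrist","w15.png");shot("side","s15.png");print(pose()[:3,3])
darkblobs(im,m,.138,(230,100,320,240))
E
```

```text
clock: 33.35
position: [0.5903, -0.0099, 0.1294]
ee_rot: [3.131, 0.251, 0.002]
force: [0.7, 0.4, -1.3]
width: 0.15
clock: 33.85
position: [0.5899, -0.0099, 0.1286]
ee_rot: [-3.131, -0.251, 0.0]
force: [0.6, -0.5, -0.1]
width: 0.536
clock: 34.35
position: [0.5723, -0.0097, 0.2624]
ee_rot: [-3.131, -0.251, -0.008]
force: [0.5, -0.8, 0.3]
width: 0.966
[ 0.5707 -0.0095  0.2638]
blob (280.0, 191.0) -> [ 0.5917 -0.0112] 0.08650979556496129 0.010620918465550596 9.619117839841778
```

View pics/w15.png

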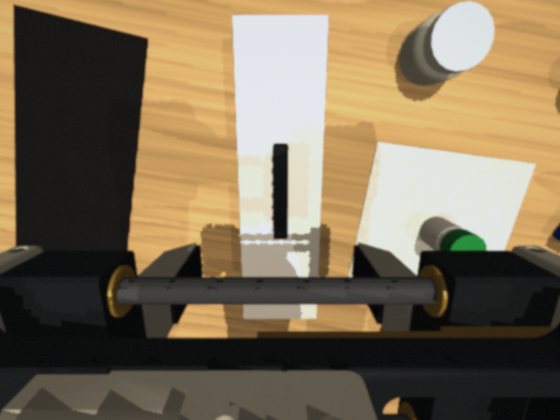

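View pics/s15.png

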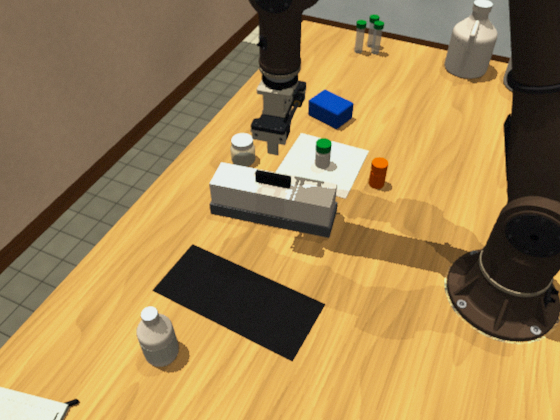

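```bash
python3 -m creep '[[[-3,0,3,0,0,0,1],[-3,0,3,0,0,0,1],[-3,0,3,0,0,0,1]]]'
python3 - <<'E'
from h import *
im,m=shot("top","t16.png")
a=cv2.imread("pics/side0.png").astype(int)[150:240,200:345];b=cv2.imread("pics/s15.png").astype(int)[150:240,200:345]
d=abs(a-b).max(2);print((d[35:]>60).sum())
print(arm.sign_off())
E
```

```text
clock: 34.75
position: [0.5398, -0.0101, 0.2889]
ee_rot: [3.131, 0.251, 0.001]
force: [0.9, -0.7, 0.1]
width: 1.001
864
the job is handed in; nothing more can be done
None
```

The job is done and handed in at about 35 s, well inside the 210 s limit; `sign_off()` gives no verdict.

- **Cover off:** I lifted the cover and stood it on the dark mat, then let it go.
- **Bottles:** Both new bottles (only two were there) went into pockets 4 and 5. The old bottle came out of pocket 2 and stands near the middle of the pale sheet.
- **Cover back:** I lowered it over the rack and pressed it home with about 32 N measured at the wrist, then released it.

**Last checks**
- **Cover position:** The wrist camera puts the handle at (0.5917, -0.0112), against (0.5919, -0.0109) at the start. Its direction is 9.6° by the wrist camera now. At the start it was 9.0° by the wrist camera and 9.5 to 9.7° from the top.
- **Level:** I judged this only from the side picture, where the cover looks flat on the shoulder. A pixel comparison with the starting side picture showed 864 changed pixels around the cover. I did not look into these; the shadow on the cover has changed, which may account for them.
- **Bottles in the rack:** Before the cover went on, both caps looked level with the old bottle's. A brief 19 N push when the first one went in had gone by the next reading. Once covered they could not be checked again.
- **Other things:** In the last side picture the jar, tip box, white bottle and the orange and yellow bottles look to be where they started.
- **Disagreement:** The top and wrist cameras differed by 3 to 4 mm on the sheet bottles' y position. I used values in between, and the grips centred normally.

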